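# Hold the check cuvette in the photometer beam

### The job

Close up the photometer by pushing its purple reference drawer fully shut. Then take the amber check cuvette with the purple cap out of the rack, gripping it by its two broad frosted faces only (fingers never on the clear end windows or the cap), and hold it upright and still in the light path between the two ports, centred on the beam with its clear windows facing the ports. Finish while still holding it there, with nothing but the gripper touching it, and leave the other cuvettes and the jar where they stand.

Things in the scene. Friction and masses are not known exactly. Their poses are not given: they have to be found in the camera images.
- photometer: white photometer fixed to the table. Origin on the table under the beam, mid gap; x to its back, y its left, z up. Grey base plate 20 mm thick with two towers 115 mm high, x -50 to +110 mm: lamp tower (has the drawer) y +45 to +125, detector tower y -45 to -105. The 90 mm gap between is open at front, back and top. Purple lines on the tower tops mark the beam
- beam (a point): the middle of the light path, halfway between the two round ports in the towers' inner faces, 85 mm above the table and 65 mm above the base plate (45 mm clear to either tower). The beam runs level along its y axis; axes as photometer
- ref_drawer (a joint): the reference drawer in the lamp tower: 0 = fully shut, grows as it comes out towards the photometer's -x side, in m, up to 0.1. It stands partly open at the start (40 to 80 mm), needs about 2 N to push and stays where it is left
- drawer_front (a point): centre of the outer face of the drawer's flat purple front panel, 80 mm above the table. The panel is 8 mm thick, 70 mm wide (y) and 50 mm high (55 to 105 mm above the table), faces the photometer's -x and is pushed along +x. When shut its face is 8 mm proud of the tower's front. Axes as photometer
- cuvette_rack: low white foam rack fixed to the table, 50 x 170 x 18 mm (x, y, z), with three pockets in a row along its y axis, 55 mm apart, one at its middle; each pocket is 15 x 25 mm (x, y) and 12 mm deep. Origin at the centre of its underside
- check: amber-brown cuvette with purple cap, standing in one of the rack's pockets, length along the rack's y. Solid glass 12.5 (x) by 22.5 (y) by 45 mm high plus a cap 7 x 18 x 6 mm on top; about 36 g. Origin at the centre of its underside, 6 mm above the table at the start (33 mm of glass above the rack). Broad faces (x -6.25, +6.25 mm) frosted; narrow end faces (y -11.25, +11.25 mm) are the clear windows
- check_mid (a point): the centre of the check cuvette's glass, 22.5 mm above its underside; belongs on the beam
- check_frost_a: one of the check cuvette's two broad frosted white faces (21.5 x 45 mm), its own -x side; the place for a finger pad. Same origin and axes as check
- check_frost_b: one of the check cuvette's two broad frosted white faces (21.5 x 45 mm), its own +x side; the place for a finger pad. Same origin and axes as check
- check_clear: the check cuvette's clear glass with its end windows and the purple cap: not to be touched by the fingers. Same origin and axes as check
- green: a green solid-glass cuvette with a green cap, same shape and size as the check cuvette, standing in the rack; a bystander. Origin at the centre of its underside
- green_mid (a point): centre of the green cuvette's glass, 22.5 mm above its underside
- yellow: a colourless solid-glass cuvette with a yellow cap, same shape and size as the check cuvette, standing in the rack; a bystander. Origin at the centre of its underside
- yellow_mid (a point): centre of the yellow-capped cuvette's glass, 22.5 mm above its underside
- jar: a loose closed specimen jar with a white cap, 52 mm across, 65 mm high, 90 g; a bystander. Origin at the centre of its underside

How it is judged (in metres and radians):
On the way, in this order (a step that is already met when the one before it is completed fails the run):
1. the reference drawer is fully shut (value of joint ref_drawer below 0.004 m), for 0.2 s.
2. the check cuvette is gripped on both frosted faces and lifted clear of the rack (contact force between each of check_frost_a, check_frost_b and the fingers above 0.5 N and height (world z) of check_mid above 0.045 m and contact force between check and cuvette_rack below 0.05 N and value of joint ref_drawer below 0.004 m), for 0.2 s.
At the end, for the whole second after the job is handed in: Drawer shut within 4 mm; check cuvette held still by both frosted faces, touching nothing else, glass centre within 5 mm of the beam sideways, 8 mm in height, 15 mm along it, turned and tilted under 0.15 rad; other cuvettes within 12 mm, jar within 15 mm of their places (value of joint ref_drawer below 0.004 m and contact force between each of check_frost_a, check_frost_b and the fingers above 0.5 N and x of check_mid in the frame of beam between -0.005 and 0.005 m and y of check_mid in the frame of beam between -0.015 and 0.015 m and z of check_mid in the frame of beam between -0.008 and 0.008 m and angle between the y axis of check and the y axis of beam, either way round below 0.15 rad and angle between check's own z axis and vertical below 0.15 rad and contact force between check and photometer below 0.05 N and contact force between check and cuvette_rack below 0.05 N and contact force between check and green below 0.05 N and contact force between check and yellow below 0.05 N and contact force between check and jar below 0.05 N and linear speed of check below 0.02 m/s and angular speed of check below 0.2 rad/s and distance of each of green_mid, yellow_mid from where it was at the start of the episode below 0.012 m and distance of jar from where it was at the start of the episode below 0.015 m); the arm keeps its last pose, push and grip.
It fails at once if the fingers touch the check cuvette's clear windows or cap (contact force between check_clear and the fingers above 0.3 N).
It fails at once if another cuvette is moved from its place (not (distance of green_mid from where it was at the start of the episode below 0.012 m) or not (distance of yellow_mid from where it was at the start of the episode below 0.012 m)).
It fails at once if the jar is moved (not (distance of jar from where it was at the start of the episode below 0.015 m)).
It also fails if it takes over 51 s, if anything falls off the work surface, if the arm or the gripper's body presses on something with over 40 N, if the wrist force passes 120 N, or if a joint passes its speed limit or range.

### The arm

A 6-joint arm with a two-finger parallel gripper is mounted at the origin on the work surface. World frame = base frame: x ahead of the robot, y to its left, z up, the work surface at z = 0. Lengths are in m, angles in degrees, forces in N, time in s.
With the tool pointing down it reaches from about 0.325 to 0.775 m from the base axis. Payload 9.3 kg.
Tool frame: the origin (TCP) lies at the very end of the fingers, on their centre line; the grasp point (between the pads) lies 19 mm behind it; z points along the fingers, y is the line along which they close (so a half turn about z gives the same grasp; the last joint's range is limited). The gripper opens to 85 mm and grips with 20 to 120 N. Pads are 22 mm wide; open, the fingers measure 114 mm over their backs; the gripper's body (76 mm by 85 mm) begins 54 mm behind the grasp point. The pads swing forward as they close: fully open they stand 13 mm farther back than shut.
Start: joints at [64.481, 14.817, 1.232, 76.415, 0, 81.257], TCP at [0.159, 0.527, 0.231] pointing down, gripper open.
Joint ranges: [-174.27, 174.27], [-52.1, 104.24], [-59.71, 78.15], [-110.17, 111.67], [-87.03, 83.33], [-180, 180]. Speed limits (degrees/s): [127.2, 127.2, 159.86, 180, 180, 180].

### API

Orientations are given as [roll, pitch, yaw] about the fixed x, y, z axes, in that order (R = Rz(yaw) Ry(pitch) Rx(roll)).
In Python, from rig import * gives the robot as it stands.
- The arm moves only by the tool send_rows, never from a script. Its argument "series" is a list of rows, each an object with "turn": the turn, a rotation vector about the tool's x, y, z in rad, a list of three; "linear": the shift along the tool's x, y, z in m, a list of three; "grip": the closure, from 0 (fully open) to 1 (shut). A call has 1 to 10 rows; each row is the pose to reach, as a shift and turn from the pose commanded when the call began, along the tool's axes at that moment; what a row does not reach only later rows make up. A row lasts 1/12 s, in which the tool goes at most 41.7 mm and 7.16 degrees, less where a joint would pass 70% of its speed; a pose out of reach is approached as far as the arm can. A call with a gripper value outside its range is refused whole. The fingers move at their own pace and stop on an object; "force" is the grip in N (left out, the last holds). Time passes only in rows, so rows that repeat a pose let the fingers close. It gives the time, the measured TCP pose, the force, the opening and the grip force at its end, in the units of the state.
- get_obs(): the state, without advancing time (a new reading comes with each control period).
- get_image(name): name is "scene" or "top"; returns a dict with "image" (384x512x3 uint8, blue, green, red), "depth" (384x512 float32, m along the optical axis (not along the pixel's ray), 0 where there is no reading), "camera_matrix" (3x3 intrinsics, pixels), "eye" and "attitude" of the camera in the world. Camera axes: x right, y down, z forward; pixel columns grow to the right and rows downward; lengths in m; the calibration is good to about 2 mm. A picture is of the moment at which its call begins.
- hand_in(): hands the job in; it is judged then, once.
The state is a dict: "time_s": time; "joint_positions": joint angles; "qvel": joint speeds; "effort": joint torques, N m; "position": TCP position; "orientation": TCP orientation; "wrist_force": force on the tool from outside, world axes, zero at the start; "torque": the same for the moment, N m; "grip_width": finger opening in m; "finger_force": force on a finger pad.
Only numpy, scipy, OpenCV 4.12 (cv2) and the standard library are available. Lean on these libraries where they do the work, as an engineer would, in place of code of your own. Each camera call takes 0.05 s, during which the arm holds its last target. There are 200 camera calls.

## Working session

There is one attempt and no reset: what is moved stays moved. The work goes in short steps, Python scripts to look and compute and a tool call to move; the robot and the scene stay as the last step left them, time stands still between calls to the robot, and variables do not carry over. Pictures are saved under pics/ and viewed, at most 10 in all, crops included, and the job is handed in when it is done.

Besides the shell and the picture viewer there is one more tool, called as name(argument=value, ...) on one line, values as JSON. send_rows: Moves the arm, as the interface text tells. Its arguments: {"type":"object","properties":{"series":{"type":"array"},"force":{"type":"number"}},"required":["series"]}

```bash
mkdir -p pics; cat > h.py <<'E'
from rig import *
import numpy as np, cv2
from scipy.spatial.transform import Rotation as R
def shot(n):
    d=get_image(n); np.savez(''+n+'.npz',**{k:np.asarray(v) for k,v in d.items()}); return d
E
python3 - <<'E'
from h import *
print(get_obs())
for n in ("scene","top"):
    d=shot(n); cv2.imwrite(f'pics/{n}0.png',d['image']); print(n,d['camera_matrix'],d['eye'],d['attitude'])
E
```

```text
{'time_s': 0.0, 'joint_positions': array([ 6.44804290e+01,  1.48497077e+01,  1.18975953e+00,  7.64144692e+01,
       -1.77242838e-03,  8.12565469e+01]), 'qvel': array([-0.07157035, -0.02715944,  0.01655733,  0.057987  , -0.1005344 ,
        0.00403946]), 'effort': array([ 2.44755174e-03, -5.55634546e+01,  3.44533467e+01,  1.38525496e-02,
        6.45281034e-05, -3.12601060e-05]), 'position': array([0.1586423 , 0.52633602, 0.23067616]), 'orientation': array([-1.79926178e+02, -9.56038610e-03,  1.63223877e+02]), 'wrist_force': array([-0.04817485,  0.42407529,  0.27762752]), 'torque': array([0.01017711, 0.03507215, 0.05079296]), 'finger_force': 0.0, 'grip_width': 0.08552420183009603}
scene [[434.64602301   0.         251.62356782]
 [  0.         434.64602301 191.24610355]
 [  0.           0.           1.        ]] [ 0.99510639 -0.53909182  0.71154161] [-131.89145368   -1.15296471   46.26947774]
top [[432.99299753   0.         252.00508495]
 [  0.         432.99299753 196.78039613]
 [  0.           0.           1.        ]] [ 0.40352951 -0.02705521  1.15236134] [-173.94940569   -1.51074084  -88.87347948]
```

View pics/scene0.png

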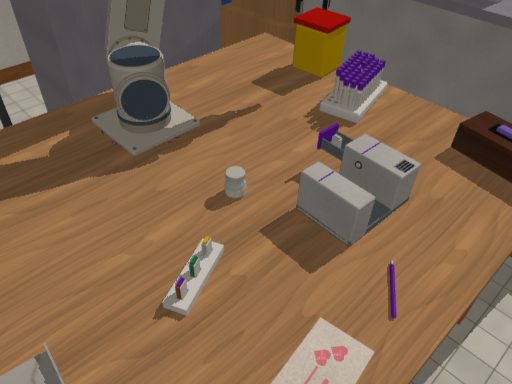

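View pics/top0.png

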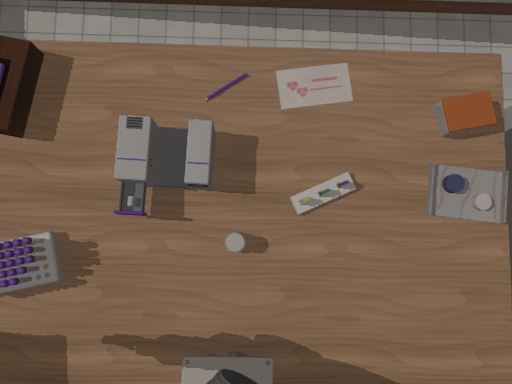

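The scene view shows the rack around (195,272), with the purple-capped check cuvette at (181,288). The photometer is near (355,190) and its purple drawer at (328,138). The top view has the rack at (323,193), the check cuvette at (343,184), the tower beam lines at (131,159) and (198,163), the drawer panel at (130,212) and the jar at (235,242).

```bash
cat >> h.py <<'E'
def load(n): return dict(np.load(''+n+'.npz'))
def ray(d,u,v,z):
    M=R.from_euler('xyz',d['attitude'],degrees=True).as_matrix()
    r=M@np.linalg.inv(d['camera_matrix'])@np.array([u,v,1.]); return d['eye']+r*(z-d['eye'][2])/r[2]
def comps(d,lo,hi,minA=4):
    m=cv2.inRange(cv2.cvtColor(d['image'],cv2.COLOR_BGR2HSV),lo,hi)
    n,l,s,c=cv2.connectedComponentsWithStats(m,connectivity=8)
    return [(l==i,s[i],c[i]) for i in range(1,n) if s[i][4]>=minA]
E
python3 - <<'E'
from h import *
np.set_printoptions(precision=4,suppress=True)
for n,box in (("top",(60,380,100,260)),("scene",(150,420,120,320))):
    d=load(n)
    print(n)
    for nm,lo,hi,z in (("purple",(120,90,40),(160,255,255),.115),("green",(50,90,30),(85,255,255),.057),("yellow",(20,120,80),(35,255,255),.057)):
        for m,s,c in comps(d,lo,hi):
            if box[0]<c[0]<box[1] and box[2]<c[1]<box[3]:
                ys,xs=np.nonzero(m); r=cv2.minAreaRect(np.c_[xs,ys].astype(np.float32))
                zz=z if nm!="purple" else (.115 if (n=="top" and c[0]<220 and c[1]<190) or (n=="scene" and c[0]>240 and c[1]>140) else .105 if c[0]<220 and n=="top" or c[0]>240 else .057)
                print(nm,s,c,"rect",np.round(r,1) if 0 else r,"z",zz,ray(d,*c,zz), "ends",[ray(d,*p,zz)[:2] for p in ((xs.min(),ys[xs.argmin()]),(xs.max(),ys[xs.argmax()]))])
d=load("top")
# white rack
hsv=cv2.cvtColor(d['image'],cv2.COLOR_BGR2HSV)
m=cv2.inRange(hsv,(0,0,130),(179,60,255)); m[:165]=0;m[225:]=0;m[:,:280]=0;m[:,370:]=0
cs,_=cv2.findContours(m,cv2.RETR_EXTERNAL,cv2.CHAIN_APPROX_NONE); c=max(cs,key=cv2.contourArea)
b=cv2.boxPoints(cv2.minAreaRect(c)); P=np.array([ray(d,*p,.018)[:2] for p in b]); print("rack",b,P,P.mean(0),np.linalg.norm(np.diff(P,axis=0),axis=1))
m=cv2.inRange(hsv,(0,0,130),(179,60,255)); m[:228]=0;m[256:]=0;m[:,:220]=0;m[:,250:]=0
ys,xs=np.nonzero(m); print("jar",ray(d,xs.mean(),ys.mean(),.065))
# base/tower outlines : upscale crop
cv2.imwrite('pics/crop0.png',np.hstack([cv2.resize(d['image'][105:225,105:225],None,fx=3.3,fy=3.3,interpolation=cv2.INTER_CUBIC),cv2.resize(d['image'][150:230,280:360],None,fx=4.95,fy=4.95,interpolation=cv2.INTER_CUBIC)]))
E
```

```text
top
purple [117 158   6   1   6] [119.5 158. ] rect ((119.5, 158.0), (5.0, 0.0), 180.0) z 0.115 [0.601  0.2694 0.115 ] ends [array([0.6008, 0.2754]), array([0.6011, 0.2634])]
purple [127 159  13   1  13] [133. 159.] rect ((133.0, 159.0), (12.0, 0.0), 180.0) z 0.115 [0.5993 0.237  0.115 ] ends [array([0.599 , 0.2513]), array([0.5997, 0.2226])]
purple [188 162   4   1   4] [189.5 162. ] rect ((189.5, 162.0), (3.0, 0.0), 180.0) z 0.115 [0.5953 0.1008 0.115 ] ends [array([0.5952, 0.1044]), array([0.5954, 0.0972])]
purple [195 163  13   1  13] [201. 163.] rect ((201.0, 163.0), (12.0, 0.0), 180.0) z 0.115 [0.5935 0.0729 0.115 ] ends [array([0.5932, 0.0874]), array([0.5939, 0.0584])]
purple [342 180   6   5  15] [344.6 182.2] rect ((344.60003662109375, 182.1999969482422), (1.7888542413711548, 6.260990142822266), 63.43495178222656) z 0.105 [ 0.5562 -0.2792  0.105 ] ends [array([ 0.5541, -0.2728]), array([ 0.5618, -0.2852])]
purple [114 210  32   6 119] [128.9748 212.2689] rect ((129.5120849609375, 212.29483032226562), (31.240116119384766, 3.934375524520874), 3.3664605617523193) z 0.105 [0.47
[... 2074 characters left out ...]
8 264.6053] rect ((192.2764892578125, 265.5058898925781), (5.965588092803955, 20.174535751342773), 12.528807640075684) z 0.057 [ 0.5516 -0.2512  0.057 ] ends [array([ 0.5433, -0.2509]), array([ 0.5428, -0.2336])]
yellow [203 236   7   8  32] [205.9375 239.375 ] rect ((205.8845977783203, 239.42306518554688), (3.605551242828369, 8.043152809143066), 33.690067291259766) z 0.057 [ 0.5193 -0.1923  0.057 ] ends [array([ 0.5187, -0.1994]), array([ 0.5186, -0.1838])]
rack [[289.33   196.7423]
 [347.8763 170.7216]
 [355.7114 188.3505]
 [297.165  214.3711]] [[ 0.5267 -0.1532]
 [ 0.6    -0.309 ]
 [ 0.5531 -0.3298]
 [ 0.4805 -0.1744]] [ 0.5401 -0.2416] [0.1722 0.0513 0.1716]
jar [ 0.4053 -0.0107  0.065 ]
```

View pics/crop0.png

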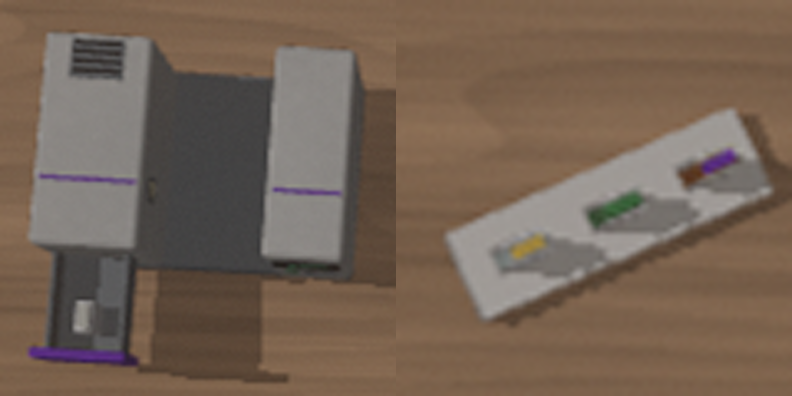

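```bash
cat >> h.py <<'E'
def go(p,yaw,o=None):
    o=o or get_obs(); M=R.from_euler('xyz',o['orientation'],degrees=True)
    T=R.from_euler('xyz',[180,0,yaw],degrees=True)
    print("lin",np.round(M.inv().apply(np.array(p)-o['position']),4),"turn",np.round((M.inv()*T).as_rotvec(),4),"t",o['time_s'])
E
python3 -c "
from h import *
go([.42,.245,.20],178)"
```

```text
lin [-0.3314 -0.1939  0.0309] turn [-0.0012 -0.0003 -0.2578] t 0.1
```

send_rows(series=[{"linear": [-0.033, -0.019, 0.003], "turn": [-0.001, 0, -0.06], "grip": 1}, {"linear": [-0.066, -0.039, 0.006], "turn": [-0.001, 0, -0.12], "grip": 1}, {"linear": [-0.099, -0.058, 0.009], "turn": [-0.001, 0, -0.18], "grip": 1}, {"linear": [-0.132, -0.077, 0.012], "turn": [-0.001, 0, -0.22], "grip": 1}, {"linear": [-0.165, -0.097, 0.015], "turn": [-0.001, 0, -0.258], "grip": 1}, {"linear": [-0.2, -0.117, 0.018], "turn": [-0.001, 0, -0.258], "grip": 1}, {"linear": [-0.235, -0.137, 0.022], "turn": [-0.001, 0, -0.258], "grip": 1}, {"linear": [-0.27, -0.158, 0.025], "turn": [-0.001, 0, -0.258], "grip": 1}, {"linear": [-0.3, -0.176, 0.028], "turn": [-0.001, 0, -0.258], "grip": 1}, {"linear": [-0.331, -0.194, 0.031], "turn": [-0.001, 0, -0.258], "grip": 1}])

```text
time_s: 0.93
position: [0.4205, 0.2435, 0.2]
orientation: [179.9, -0.0, 178.0]
wrist_force: [0.4, 1.3, -0.5]
grip_width: 0.0003
finger_force: 0.0
```

send_rows(series=[{"linear": [0, 0, 0.03], "turn": [0, 0, 0], "grip": 1}, {"linear": [0, 0, 0.06], "turn": [0, 0, 0], "grip": 1}, {"linear": [0, 0, 0.09], "turn": [0, 0, 0], "grip": 1}, {"linear": [0, 0, 0.115], "turn": [0, 0, 0], "grip": 1}, {"linear": [0, 0, 0.132], "turn": [0, 0, 0], "grip": 1}, {"linear": [0, 0, 0.132], "turn": [0, 0, 0], "grip": 1}, {"linear": [-0.015, 0, 0.132], "turn": [0, 0, 0], "grip": 1}, {"linear": [-0.03, 0, 0.132], "turn": [0, 0, 0], "grip": 1}, {"linear": [-0.04, 0, 0.132], "turn": [0, 0, 0], "grip": 1}, {"linear": [-0.05, 0, 0.132], "turn": [0, 0, 0], "grip": 1}])

```text
time_s: 1.77
position: [0.4702, 0.2438, 0.069]
orientation: [179.9, 0.0, 178.0]
wrist_force: [-2.4, 1.2, 1.7]
grip_width: 0.0002
finger_force: 1.2
```

send_rows(series=[{"linear": [-0.01, 0, 0], "turn": [0, 0, 0], "grip": 1}, {"linear": [-0.02, 0, 0], "turn": [0, 0, 0], "grip": 1}, {"linear": [-0.028, 0, 0], "turn": [0, 0, 0], "grip": 1}, {"linear": [-0.035, 0, 0], "turn": [0, 0, 0], "grip": 1}, {"linear": [-0.041, 0, 0], "turn": [0, 0, 0], "grip": 1}, {"linear": [-0.046, 0, 0], "turn": [0, 0, 0], "grip": 1}, {"linear": [-0.05, 0, 0], "turn": [0, 0, 0], "grip": 1}, {"linear": [-0.053, 0, 0], "turn": [0, 0, 0], "grip": 1}, {"linear": [-0.055, 0, 0], "turn": [0, 0, 0], "grip": 1}, {"linear": [-0.055, 0, 0], "turn": [0, 0, 0], "grip": 1}])

```text
time_s: 2.6
position: [0.525, 0.2418, 0.0682]
orientation: [179.9, 0.0, 178.0]
wrist_force: [-0.4, -1.2, -0.4]
grip_width: 0.0001
finger_force: 0.0
```

send_rows(series=[{"linear": [-0.001, 0, 0], "turn": [0, 0, 0], "grip": 1}, {"linear": [-0.002, 0, 0], "turn": [0, 0, 0], "grip": 1}, {"linear": [-0.003, 0, 0], "turn": [0, 0, 0], "grip": 1}, {"linear": [-0.004, 0, 0], "turn": [0, 0, 0], "grip": 1}, {"linear": [-0.005, 0, 0], "turn": [0, 0, 0], "grip": 1}])

```text
time_s: 3.02
position: [0.5295, 0.2416, 0.0683]
orientation: [179.9, -0.0, 178.0]
wrist_force: [-2.3, -0.1, -0.3]
grip_width: 0.0
finger_force: 1.0
```

send_rows(series=[{"linear": [-0.001, 0, 0], "turn": [0, 0, 0], "grip": 1}, {"linear": [-0.002, 0, 0], "turn": [0, 0, 0], "grip": 1}, {"linear": [-0.003, 0, 0], "turn": [0, 0, 0], "grip": 1}])

```text
time_s: 3.27
position: [0.5316, 0.2415, 0.0682]
orientation: [179.9, -0.1, 178.0]
wrist_force: [-11.7, -0.4, 5.7]
grip_width: 0.0003
finger_force: 5.6
```

send_rows(series=[{"linear": [-0.001, 0, 0], "turn": [0, 0, 0], "grip": 1}, {"linear": [-0.001, 0, 0], "turn": [0, 0, 0], "grip": 1}, {"linear": [-0.001, 0, 0], "turn": [0, 0, 0], "grip": 1}])

```text
time_s: 3.52
position: [0.5316, 0.2415, 0.0683]
orientation: [180.0, -0.2, 178.0]
wrist_force: [-11.7, 1.0, 6.9]
grip_width: -0.0002
finger_force: 5.8
```

send_rows(series=[{"linear": [0.02, 0, 0], "turn": [0, 0, 0], "grip": 1}, {"linear": [0.06, 0, 0], "turn": [0, 0, 0], "grip": 1}, {"linear": [0.08, 0, -0.03], "turn": [0, 0, 0], "grip": 1}, {"linear": [0.08, 0, -0.07], "turn": [0, 0, 0], "grip": 1}, {"linear": [0.08, 0, -0.11], "turn": [0, 0, 0], "grip": 1}, {"linear": [0.08, 0, -0.14], "turn": [0, 0, 0], "grip": 1}, {"linear": [0.08, 0, -0.14], "turn": [0, 0, 0], "grip": 0}])

```text
time_s: 4.1
position: [0.4561, 0.245, 0.215]
orientation: [179.7, 0.6, 178.0]
wrist_force: [0.1, 0.2, -0.1]
grip_width: 0.0106
finger_force: 0.0
```

```bash
python3 - <<'E'
from h import *
d=shot('top'); s=shot('scene')
cv2.imwrite('pics/shut.png',np.hstack([cv2.resize(d['image'][105:225,105:225],None,fx=3.3,fy=3.3,interpolation=cv2.INTER_CUBIC),cv2.resize(s['image'][120:240,295:415],None,fx=3.3,fy=3.3,interpolation=cv2.INTER_CUBIC)]))
for m,st,c in comps(d,(120,90,40),(160,255,255)):
    if 100<c[0]<160 and 150<c[1]<220: print(st,c,ray(d,*c,.105))
go([.5632,-.2905,.2],115.2)
E
```

```text
[117 158   6   1   6] [119.5 158. ] [0.60285959 0.2722784  0.105     ]
[127 159  13   1  13] [133. 159.] [0.60119884 0.23950252 0.105     ]
[116 180  33   7 147] [132.14965986 182.59183673] [0.5431591  0.23873832 0.105     ]
lin [-0.1271 -0.5308  0.0091] turn [0.0041 0.0022 1.0962] t 4.2
```

View pics/shut.png

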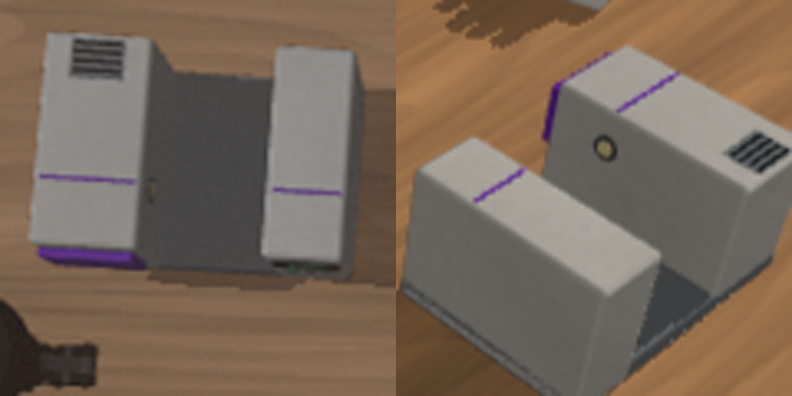

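send_rows(series=[{"linear": [-0.009, -0.038, 0], "turn": [0, 0, 0.1], "grip": 0}, {"linear": [-0.018, -0.076, 0], "turn": [0, 0, 0.2], "grip": 0}, {"linear": [-0.027, -0.114, 0], "turn": [0, 0, 0.3], "grip": 0}, {"linear": [-0.036, -0.152, 0], "turn": [0, 0, 0.4], "grip": 0}, {"linear": [-0.045, -0.19, 0], "turn": [0, 0, 0.5], "grip": 0}, {"linear": [-0.054, -0.228, 0], "turn": [0, 0, 0.6], "grip": 0}, {"linear": [-0.064, -0.266, 0], "turn": [0, 0, 0.7], "grip": 0}, {"linear": [-0.073, -0.304, 0], "turn": [0, 0, 0.8], "grip": 0}, {"linear": [-0.082, -0.342, 0], "turn": [0, 0, 0.9], "grip": 0}, {"linear": [-0.091, -0.38, 0], "turn": [0, 0, 1.0], "grip": 0}])

```text
time_s: 5.03
position: [0.5311, -0.1409, 0.2066]
orientation: [-180.0, -0.1, 120.4]
wrist_force: [1.7, 0.7, -0.2]
grip_width: 0.0855
finger_force: 0.0
```

```bash
python3 -c "
from h import *
go([.5632,-.2905,.15],115.2)"
```

```text
lin [-0.1454 -0.048   0.0563] turn [-0.0004 -0.0021  0.0909] t 5.0333
```

send_rows(series=[{"linear": [-0.036, -0.012, 0.014], "turn": [0, 0, 0.045], "grip": 0}, {"linear": [-0.07, -0.023, 0.028], "turn": [0, 0, 0.09], "grip": 0}, {"linear": [-0.1, -0.033, 0.04], "turn": [0, 0, 0.09], "grip": 0}, {"linear": [-0.13, -0.043, 0.05], "turn": [0, 0, 0.09], "grip": 0}, {"linear": [-0.145, -0.048, 0.056], "turn": [0, 0, 0.09], "grip": 0}, {"linear": [-0.145, -0.048, 0.056], "turn": [0, 0, 0.09], "grip": 0}, {"linear": [-0.145, -0.048, 0.056], "turn": [0, 0, 0.09], "grip": 0}])

```text
time_s: 5.62
position: [0.5636, -0.2881, 0.15]
orientation: [-180.0, -0.2, 115.5]
wrist_force: [0.5, 0.5, 0.1]
grip_width: 0.0853
finger_force: 0.0
```

```bash
python3 - <<'E'
from h import *
s=shot('scene');d=shot('top')
cv2.imwrite('pics/above.png',np.hstack([cv2.resize(x,(396,396),interpolation=cv2.INTER_CUBIC) for x in (d['image'][130:250,270:390],s['image'][200:320,130:250])]))
go([.5632,-.2905,.022],115.2)
print(get_obs()['position'],get_obs()['orientation'])
E
```

```text
lin [-0.0031 -0.0023  0.1297] turn [ 0.0005 -0.0015  0.0068] t 5.7167
[ 0.56403269 -0.28693722  0.15167089] [ 1.79973863e+02 -8.69036397e-02  1.15588312e+02]
```

View pics/above.png

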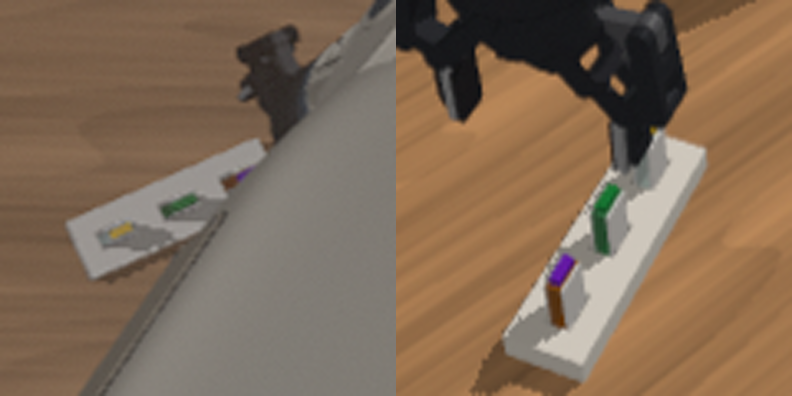

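send_rows(series=[{"linear": [-0.003, -0.002, 0.025], "turn": [0.0005, -0.0015, 0.007], "grip": 0}, {"linear": [-0.004, -0.002, 0.05], "turn": [0.0005, -0.0015, 0.007], "grip": 0}, {"linear": [-0.004, -0.002, 0.075], "turn": [0.0005, -0.0015, 0.007], "grip": 0}, {"linear": [-0.004, -0.002, 0.095], "turn": [0.0005, -0.0015, 0.007], "grip": 0}, {"linear": [-0.004, -0.002, 0.11], "turn": [0.0005, -0.0015, 0.007], "grip": 0}, {"linear": [-0.004, -0.002, 0.122], "turn": [0.0005, -0.0015, 0.007], "grip": 0}, {"linear": [-0.004, -0.002, 0.128], "turn": [0.0005, -0.0015, 0.007], "grip": 0}, {"linear": [-0.004, -0.002, 0.128], "turn": [0.0005, -0.0015, 0.007], "grip": 0}, {"linear": [-0.004, -0.002, 0.128], "turn": [0.0005, -0.0015, 0.007], "grip": 0}])

```text
time_s: 6.47
position: [0.5645, -0.2916, 0.0246]
orientation: [180.0, 0.1, 115.2]
wrist_force: [-0.3, 0.8, 0.4]
grip_width: 0.0852
finger_force: 0.0
```

```bash
python3 - <<'E'
from h import *
s=shot('scene')
cv2.imwrite('pics/low.png',cv2.resize(s['image'][220:330,130:250],None,fx=5,fy=5,interpolation=cv2.INTER_CUBIC))
go([.5637,-.2913,.022],115.2)
E
```

```text
lin [ 0.0011 -0.0006  0.003 ] turn [ 0.0009  0.002  -0.0001] t 6.5167
```

View pics/low.png

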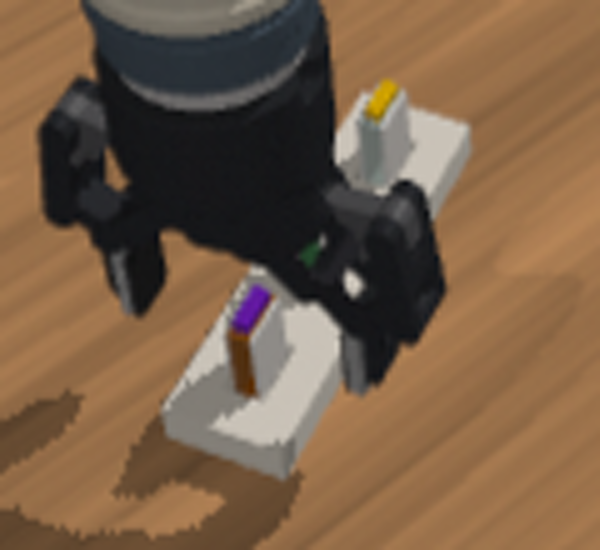

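The fingers straddle the check cuvette: tips at about (135,300) and (375,380) of the crop, cuvette midway at (250,345), and the neighbours are clear.

send_rows(series=[{"linear": [0.001, 0, 0.002], "turn": [0, 0, 0], "grip": 0}, {"linear": [0.001, 0, 0.002], "turn": [0, 0, 0], "grip": 0.5}, {"linear": [0.001, 0, 0.002], "turn": [0, 0, 0], "grip": 1}, {"linear": [0.001, 0, 0.002], "turn": [0, 0, 0], "grip": 1}, {"linear": [0.001, 0, 0.002], "turn": [0, 0, 0], "grip": 1}, {"linear": [0.001, 0, 0.002], "turn": [0, 0, 0], "grip": 1}, {"linear": [0.001, 0, 0.002], "turn": [0, 0, 0], "grip": 1}, {"linear": [0.001, 0, 0.002], "turn": [0, 0, 0], "grip": 1}, {"linear": [0.001, 0, 0.002], "turn": [0, 0, 0], "grip": 1}], force=30)

```text
time_s: 7.27
position: [0.5637, -0.2915, 0.0219]
orientation: [180.0, 0.0, 115.1]
wrist_force: [-0.2, 0.3, 2.0]
grip_width: 0.0119
finger_force: 33.2
```

Gripped (11.9 mm, 33 N, no side load). Next I lift it slowly.

send_rows(series=[{"linear": [0, 0, -0.004], "turn": [0, 0, 0], "grip": 1}, {"linear": [0, 0, -0.01], "turn": [0, 0, 0], "grip": 1}, {"linear": [0, 0, -0.02], "turn": [0, 0, 0], "grip": 1}, {"linear": [0, 0, -0.035], "turn": [0, 0, 0], "grip": 1}, {"linear": [0, 0, -0.055], "turn": [0, 0, 0], "grip": 1}, {"linear": [0, 0, -0.08], "turn": [0, 0, 0], "grip": 1}, {"linear": [0, 0, -0.105], "turn": [0, 0, 0], "grip": 1}, {"linear": [0, 0, -0.13], "turn": [0, 0, 0], "grip": 1}, {"linear": [0, 0, -0.15], "turn": [0, 0, 0], "grip": 1}, {"linear": [0, 0, -0.16], "turn": [0, 0, 0], "grip": 1}])

```text
time_s: 8.1
position: [0.5643, -0.2917, 0.1858]
orientation: [179.9, 0.3, 115.2]
wrist_force: [0.4, -0.7, 0.4]
grip_width: 0.012
finger_force: 33.0
```

```bash
python3 - <<'E'
from h import *
go([.5972,.1556,.18],88)
E
```

```text
lin [0.3909 0.2199 0.0045] turn [0.0034 0.0041 0.474 ] t 8.1
```

send_rows(series=[{"linear": [0.01, 0.006, 0], "turn": [0, 0, 0.02], "grip": 1}, {"linear": [0.03, 0.017, 0], "turn": [0, 0, 0.06], "grip": 1}, {"linear": [0.06, 0.034, 0], "turn": [0, 0, 0.11], "grip": 1}, {"linear": [0.09, 0.051, 0], "turn": [0, 0, 0.16], "grip": 1}, {"linear": [0.12, 0.068, 0], "turn": [0, 0, 0.21], "grip": 1}, {"linear": [0.15, 0.085, 0], "turn": [0, 0, 0.26], "grip": 1}, {"linear": [0.18, 0.102, 0], "turn": [0, 0, 0.31], "grip": 1}, {"linear": [0.21, 0.119, 0], "turn": [0, 0, 0.36], "grip": 1}, {"linear": [0.24, 0.136, 0], "turn": [0, 0, 0.41], "grip": 1}, {"linear": [0.27, 0.153, 0], "turn": [0, 0, 0.44], "grip": 1}])

```text
time_s: 8.93
position: [0.587, 0.0198, 0.1817]
orientation: [180.0, 0.0, 89.8]
wrist_force: [0.3, -0.5, 0.2]
grip_width: 0.0116
finger_force: 32.9
```

send_rows(series=[{"linear": [0, 0, 0], "turn": [0, 0, 0], "grip": 1}, {"linear": [0, 0, 0], "turn": [0, 0, 0], "grip": 1}])

```text
time_s: 9.1
position: [0.5871, 0.02, 0.1816]
orientation: [180.0, 0.0, 90.1]
wrist_force: [-0.5, -1.1, -0.6]
grip_width: 0.012
finger_force: 32.9
```

```bash
python3 - <<'E'
from h import *
go([.5972,.1556,.17],88)
E
```

```text
lin [0.1356 0.0104 0.0116] turn [0.0001 0.0006 0.0373] t 9.1
```

send_rows(series=[{"linear": [0.015, 0.001, 0.001], "turn": [0, 0, 0.01], "grip": 1}, {"linear": [0.04, 0.003, 0.003], "turn": [0, 0, 0.02], "grip": 1}, {"linear": [0.065, 0.005, 0.005], "turn": [0, 0, 0.03], "grip": 1}, {"linear": [0.09, 0.007, 0.008], "turn": [0, 0, 0.036], "grip": 1}, {"linear": [0.115, 0.009, 0.01], "turn": [0, 0, 0.036], "grip": 1}, {"linear": [0.13, 0.01, 0.011], "turn": [0, 0, 0.036], "grip": 1}, {"linear": [0.136, 0.0105, 0.011], "turn": [0, 0, 0.036], "grip": 1}, {"linear": [0.136, 0.0105, 0.011], "turn": [0, 0, 0.036], "grip": 1}, {"linear": [0.136, 0.0105, 0.011], "turn": [0, 0, 0.036], "grip": 1}])

```text
time_s: 9.85
position: [0.5981, 0.1532, 0.1706]
orientation: [180.0, 0.1, 87.9]
wrist_force: [-0.4, 0.5, -0.4]
grip_width: 0.0121
finger_force: 32.9
```

send_rows(series=[{"linear": [0, 0, 0.01], "turn": [0, 0, 0], "grip": 1}, {"linear": [0, 0, 0.025], "turn": [0, 0, 0], "grip": 1}, {"linear": [0, 0, 0.04], "turn": [0, 0, 0], "grip": 1}, {"linear": [0, 0, 0.055], "turn": [0, 0, 0], "grip": 1}, {"linear": [0, 0, 0.07], "turn": [0, 0, 0], "grip": 1}, {"linear": [0, 0, 0.082], "turn": [0, 0, 0], "grip": 1}, {"linear": [0, 0, 0.09], "turn": [0, 0, 0], "grip": 1}, {"linear": [0, 0, 0.092], "turn": [0, 0, 0], "grip": 1}, {"linear": [0, 0, 0.092], "turn": [0, 0, 0], "grip": 1}, {"linear": [0, 0, 0.092], "turn": [0, 0, 0], "grip": 1}])

```text
time_s: 10.68
position: [0.5984, 0.1537, 0.079]
orientation: [179.9, 0.0, 87.9]
wrist_force: [-0.4, -0.4, 0.1]
grip_width: 0.012
finger_force: 32.9
```

```bash
python3 - <<'E'
from h import *
s=shot('scene');d=shot('top')
cv2.imwrite('pics/held.png',np.hstack([cv2.resize(x,(396,396),interpolation=cv2.INTER_CUBIC) for x in (d['image'][105:225,105:225],s['image'][120:240,295:415])]))
go([.5972,.1556,.0785],88)
print(get_obs()['position'],get_obs()['orientation'],get_obs()['wrist_force'])
E
```

```text
lin [ 0.0016 -0.0014  0.0008] turn [ 0.0018  0.0004 -0.0023] t 10.7833
[0.5985158  0.1539578  0.07935108] [1.79898960e+02 2.34146595e-02 8.78704316e+01] [ 0.18847719  0.243346   -0.86246529]
```

View pics/held.png

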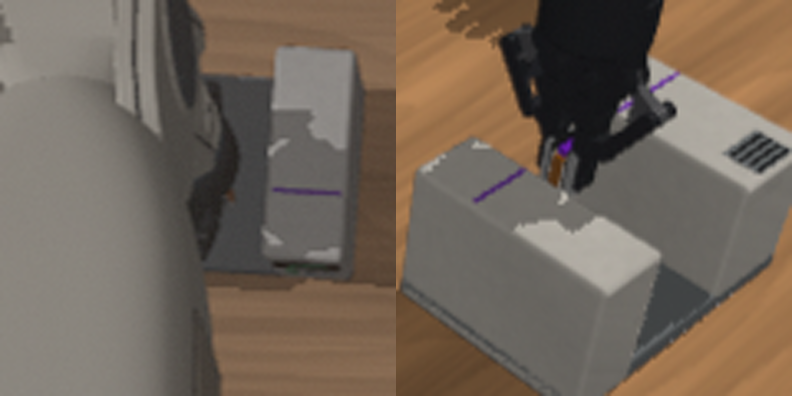

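The check cuvette is upright in the gap, seen in the scene crop with its cap at (566,148) and amber glass at (557,168). It is clear of both towers and the drawer stays shut. I'll nudge it about 1 mm and check the cap against the beam lines.

send_rows(series=[{"linear": [0.001, -0.001, 0.001], "turn": [0, 0, 0], "grip": 1}, {"linear": [0.001, -0.001, 0.001], "turn": [0, 0, 0], "grip": 1}, {"linear": [0.001, -0.001, 0.001], "turn": [0, 0, 0], "grip": 1}, {"linear": [0.001, -0.001, 0.001], "turn": [0, 0, 0], "grip": 1}, {"linear": [0.001, -0.001, 0.001], "turn": [0, 0, 0], "grip": 1}])

```text
time_s: 11.2
position: [0.5971, 0.1552, 0.0777]
orientation: [180.0, 0.0, 87.9]
wrist_force: [-0.8, 0.3, -0.0]
grip_width: 0.012
finger_force: 32.9
```

```bash
python3 - <<'E'
from h import *
s=shot('scene')
for nm,lo,hi,z in (("p",(120,90,30),(160,255,255),.1105),("amber",(3,120,30),(18,255,255),.09)):
  for m,st,c in comps(s,lo,hi):
    if 330<c[0]<380 and 140<c[1]<185: print(nm,st,c,ray(s,*c,z))
o=get_obs(); print(o['position'],o['orientation'],o['qvel'],o['time_s'],o['finger_force'])
d=load('scene')
for m,st,c in comps(s,(50,90,30),(85,255,255))+comps(s,(20,120,80),(35,255,255)):
    if 170<c[0]<220 and 220<c[1]<300: print(c)
E
```

```text
p [372 143   7   5  11] [374.81818182 144.81818182] [0.59738212 0.26302256 0.1105    ]
p [362 151   5   3   7] [364.14285714 151.71428571] [0.59635706 0.22126684 0.1105    ]
p [344 161   5   7  23] [346.04347826 163.82608696] [0.59564421 0.1530528  0.1105    ]
amber [341 167   5   9  27] [342.77777778 170.92592593] [0.59293436 0.14999647 0.09      ]
[0.59709172 0.1551481  0.07757619] [1.79973086e+02 3.32096869e-02 8.78843714e+01] [-0.11967821 -0.01364078 -0.09138632  0.00082434  0.0432919   0.06374472] 11.25 32.93179392814636
[192.59210526 264.72368421]
[205.9375 239.375 ]
```

```bash
python3 -c "
from rig import *
print(hand_in())"
```

```text
the job is handed in; nothing more can be done
None
```

The job is handed in, with no verdict returned: the drawer is shut and the check cuvette is held upright by its frosted faces, about 1–2 mm from the beam centre by my measurements; the other cuvettes had not moved at my last look, and I did not re-measure the jar.

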